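# Wedge the gel cassette against its gasket in the electrophoresis tank

### The job

Clamp the glass gel cassette in the electrophoresis tank: lift the orange wedge out of its white drip rack and slide it down, flat face against the glass and sloping back against the tank's outer wall, into the gap behind the cassette (the gap beside the blue blanking block is too narrow), until the cassette stands flush against the core's gasket and the wedge is tight. It is glass, so ease the wedge in gently and leave everything else where it is. Your partner fills the core next, so finish still holding the wedge pressed down: do not let go.

Things in the scene. Friction and masses are not known exactly. Their poses are not given: they have to be found in the camera images.
- tank: open clear tank fixed to the bench, 150 (x) x 138 (y) x 125 high, floor 8 thick; origin at the centre of its underside. A grey core stands along its middle (y = 0), 96 high, its two plugs up to 122. On each side of the core is a chamber, up to the outer wall's inner face at |y| = 64: one (it varies) holds the cassette, the other the blue block.
- gasket_a (a point): middle of the core's black gasket face at tank y = +24, 52 above the bench; axes as the tank's. Flush against it, the cassette's centre is at tank y = +28.
- gasket_b (a point): middle of the core's black gasket face at tank y = -24, 52 above the bench; axes as the tank's. Flush against it, the cassette's centre is at tank y = -28.
- ribs_a (a point): point on the +y outer wall at tank x = 0, y = 42, z = 16, where the slope of its two white ribs (x = +28 and -28, 10 wide) starts: their faces lie at y = 42 + 0.2 (z - 16), for z from 50 to 122, so the chamber narrows downward to match the wedge's back. With the cassette flush the wedge gets tight with its nose about 16 above the bench.
- ribs_b (a point): the same point for the -y outer wall (tank x = 0, y = -42, z = 16); its ribs mirror those of the +y wall.
- cassette: loose glass gel cassette: blue-grey gel between plates, white side edges; 100 (x) x 8 (y) x 100 high, 130 g; origin under its centre. Stands on the tank floor, top 108 above the bench, loosely, 5 to 7 clear of the gasket, with 20 to 24 free between its top edge and the outer ribs. Wet and slippery, it slides when pushed; side lips keep it central in x. Up to 40 N on the glass is safe.
- blank: blue blanking block in the other chamber, 96 x 18 x 92 high with a 60 x 44 x 8 cap on it (top 108 above the bench); origin under its centre. The gap beside its cap is under 7, too narrow for the wedge. Leave alone.
- wedge: loose orange wedge, 110 g, hanging upright in the rack, nose 18 above the bench. Origin at the bottom edge of its flat face, mid-width. Flat face: plane y = 0, 84 wide (x). Sloping back: y = 10 + 0.2 z, so 10 thick at the nose (z = 0), 33 at z = 117. Flange on top 116 (x) x 36 (y 0 to 36), z 117 to 125. In the tank the flat face looks to the core, its +y outward.
- fin (a point): middle of the grip fin on the wedge's flange: 44 (x) x 12 (y) x 40 high, from 125 to 165 above the nose, this point at wedge x = 0, y = 18, z = 145; axes as the wedge's. Grip it from above across its 12 mm thickness.
- rack: white drip rack fixed to the bench, 124 (x) x 114 (y) x 142 high; origin at the centre of its underside. The wedge's flange ends rest on bars at x = +52 and -52, 135 high, between lips 7 high; axes parallel, wedge origin at rack x = 0, y = -38. Its sloping back faces the spare plate. Lift straight up until the nose clears the bars.
- spare_plate: spare glass plate with white edges, 80 x 4 x 70 high, in the rack's low slot (rack y = +35), top 76 above the bench; origin under its centre. Leave alone.
- beaker: glass beaker, 72 diameter, 92 high, origin under its centre. Leave alone.
- wash_bottle: white wash bottle with red cap and spout, 64 diameter, 185 high, origin under its centre. Leave alone.
- flask: conical flask, 82 diameter, 126 high with stopper, origin under its centre. Leave alone.
- tube_rack: wooden test-tube rack with tubes, 70 x 190 x 116 high, origin under its centre. Leave alone.
- stain_tray: low white staining tray, 85 x 120 x 22 high, origin under its centre. Leave alone.
Mind the look-alikes: they are no part of the job. There is more than one size of the wedge; the job needs the smaller.

How it is judged:
By the outcome, as a careful person would: the job done as asked, in the order asked, and still so for the second after the job is handed in, while the arm keeps its last pose, push and grip.
It also fails if it takes over 42 s, if anything falls off the work surface, if the arm or the gripper's body presses on something with over 40 N, if the wrist force passes 120 N, or if a joint passes its speed limit or range.

### The arm

A 7-joint arm with a two-finger parallel gripper is mounted at the origin on the work surface. World frame = base frame: x ahead of the robot, y to its left, z up, the work surface at z = 0. Lengths are in m, angles in degrees, forces in N, time in s.
With the tool pointing down it reaches from about 0.425 to 0.875 m from the base axis. Payload 4.7 kg.
Tool frame: the origin (TCP) lies on the centre line of the jaws, within the pads' length; the fingertips stand env.nose_length ahead of it and the grasp point (between the pads) lies 8 mm behind it (env.nose_length is the distance from the TCP to the fingertips, in m); y points along the fingers, z is the direction in which the jaws open and shut, and the axes are right-handed (so a half turn about y gives the same grasp; the last joint's range is limited). The gripper opens to 87 mm and grips with 3 to 60 N. Pads are 19 mm wide; open, the fingers measure 117 mm over their backs; the gripper's body (75 mm by 190 mm) begins 51 mm behind the grasp point.
Start: joints at [-69.609, 18.392, -4.016, 83.108, 1.295, 78.541, -3.26], TCP at [0.218, 0.612, 0.234] pointing down, gripper open.
Joint ranges: [-163.93, 163.93], [-17.29, 119.83], [-79.2, 71.16], [3.27, 140.29], [-89.18, 269.18], [5.43, 117.66], [-154.24, 154.24]. Speed limits (degrees/s): [147.25, 147.25, 180, 180, 180, 180, 180].

### API

Orientations are given as [roll, pitch, yaw] about the fixed x, y, z axes, in that order (R = Rz(yaw) Ry(pitch) Rx(roll)).
In Python, from cell import env, read_camera, camera_info, job, models gives the robot as it stands.
- The arm moves only by the tool move_arm, never from a script. Its argument "moves" is a list of rows, each a list of 6 numbers: the shift along the tool's x, y, z in mm, then the turn, a rotation vector about the tool's x, y, z in degrees. In form: [[x, y, z, ax, ay, az], ...]. A call has 1 to 20 rows; each row is the pose to reach, as a shift and turn from the pose commanded when the call began, along the tool's axes at that moment; what a row does not reach only later rows make up. A row lasts 1/12 s, in which the tool goes at most 41.7 mm and 7.16 degrees, less where a joint would pass 70% of its speed; a pose out of reach is approached as far as the arm can. A call with a gripper value outside its range is refused whole. "claw" is the finger opening in mm, from 0 to 87, set as the call begins (left out, the last holds). The fingers move at their own pace and stop on an object; "newtons" is the grip in N (left out, the last holds). Time passes only in rows, so rows that repeat a pose let the fingers close. It gives the time, the measured TCP pose, the force and the opening at its end, in the units of the state.
- env.get_obs(): the state, without advancing time (a new reading comes with each control period).
- read_camera(name): name is "scene" or "top" or "wrist"; returns (picture, depth): 384x512x3 uint8, red, green, blue; 384x512 float32, m along the optical axis (not along the pixel's ray), 0 where there is no reading.
- camera_info(name): a dict with "fx", "fy", "cx", "cy" (pixels), "R" (3x3) and "t" (3): a world point X has camera coordinates R X + t. Camera axes: x right, y down, z forward; pixel columns grow to the right and rows downward; lengths in m; the calibration is good to about 2 mm. A picture is of the moment at which its call begins: read the wrist's pose just before it. camera_info takes no time and is no camera call; for the wrist camera it gives the pose at the moment of the call.
- job.sign_off(): hands the job in, once; it reports no verdict.
Trained networks look in the newest picture that a camera, given by its name, has taken for a name from the list of things; names that differ only in an ending like _2 or _b are one class to them, and where a whole thing is asked for, a point or a joint stands for the part that bears it (a point fixed in the world has none). Each returns a list of dicts, best first, with "score" (0 to 1); they miss things now and then, are a little off and sometimes report something else, mostly with a low value. They report only what shows in the picture. A call takes as long as a camera call. They do not tell look-alikes from the thing itself.
- models.spot_in(target, camera): "point" ([x, y, z] in m, in world coordinates, good to about 4 mm: the middle of the surface that is visible of it).
- models.cut_out(target, camera): "mask" (384x512 bool, what is visible of it).
The state is a dict: "time_s": time; "qpos": joint angles; "joint_velocities": joint speeds; "effort": joint torques, N m; "tool_pos": TCP position; "tool_rot": TCP orientation; "force": force on the tool from outside, world axes, zero at the start; "wrist_torque": the same for the moment, N m; "grip_width": finger opening in m.
Only numpy, scipy, OpenCV 4.12 (cv2) and the standard library are available. Lean on these libraries where they do the work, as an engineer would, in place of code of your own. Each camera call takes 0.05 s, during which the arm holds its last target.

## Working session

There is one attempt and no reset: what is moved stays moved. The work goes in short steps, Python scripts to look and compute and a tool call to move; the robot and the scene stay as the last step left them, time stands still between calls to the robot, and variables do not carry over. Pictures are saved under pics/ and viewed, and the job is handed in when it is done.

Besides the shell and the picture viewer there is one more tool, called after "Call:" as name(argument=value, ...), one argument or row to a line, values as JSON. move_arm: Moves the arm, as the interface text tells. Its arguments: {"type":"object","properties":{"moves":{"type":"array","items":{"type":"array","items":{"type":"number"}}},"claw":{"type":"number"},"newtons":{"type":"number"}},"required":["moves"]}

```bash
ls; mkdir -p pics
python3 - <<'E'
from cell import env, read_camera, camera_info, job, models
import cv2, numpy as np
o=env.get_obs()
print({k:np.round(v,3).tolist() for k,v in o.items()}, env.nose_length)
for n in ["scene","top"]:
    p,d=read_camera(n); cv2.imwrite(f"pics/{n}0.png",p[:,:,::-1]); np.savez(f"{n}0.npz",p=p,d=d)
    c=camera_info(n); print(n,{k:np.round(v,3).tolist() for k,v in c.items()})
    for t in ["wedge","fin","rack","tank","cassette","blank"]:
        print(t,[(np.round(r["point"],3).tolist(),round(r["score"],2)) for r in models.spot_in(t,n)])
E
```

```text
pics
{'time_s': 0.0, 'qpos': [-69.609, 18.441, -4.018, 83.174, 1.294, 78.54, -3.26], 'joint_velocities': [-0.083, 0.013, -0.003, -0.032, 0.072, 0.068, 0.118], 'effort': [-0.0, -49.127, -0.404, -31.253, -0.064, 0.044, 0.0], 'tool_pos': [0.218, 0.612, 0.232], 'tool_rot': [-90.109, -0.004, -19.579], 'force': [0.249, 0.592, -0.055], 'wrist_torque': [-0.017, 0.007, -0.003], 'grip_width': 0.087} 0.011
scene {'fx': 457.32, 'fy': 457.32, 'cx': 250.644, 'cy': 201.425, 'R': [[-0.132, 0.991, 0.007], [0.702, 0.099, -0.705], [-0.7, -0.088, -0.709]], 't': [0.062, -0.291, 1.917]}
wedge [([0.492, -0.118, 0.125], 0.73), ([0.294, -0.279, 0.034], 0.66)]
fin [([0.493, -0.113, 0.121], 0.98), ([0.295, -0.279, 0.031], 0.79), ([0.517, 0.167, 0.107], 0.17)]
rack [([0.538, -0.111, 0.021], 0.96), ([0.706, -0.331, 0.093], 0.68)]
tank [([0.586, 0.203, 0.086], 0.74), ([0.526, 0.235, 0.107], 0.56)]
cassette [([0.517, 0.168, 0.104], 0.65)]
blank [([0.527, 0.237, 0.108], 0.52)]
top {'fx': 360.498, 'fy': 360.498, 'cx': 256.451, 'cy': 194.614, 'R': [[-0.022, -0.999, 0.033], [-0.992, 0.018, -0.124], [0.123, -0.035, -0.992]], 't': [-0.002, 0.557, 0.941]}
wedge [([0.48, -0.119, 0.144], 0.76), ([0.289, -0.264, 0.032], 0.67)]
fin [([0.286, -0.262, 0.032], 0.84), ([0.48, -0.12, 0.146], 0.59)]
rack [([0.517, -0.117, 0.006], 0.95), ([0.529, 0.204, 0.095], 0.74)]
tank [([0.53, 0.202, 0.096], 0.87)]
cassette [([0.527, 0.163, 0.091], 0.78)]
blank [([0.521, 0.236, 0.111], 0.6), ([0.527, 0.166, 0.092], 0.45)]
```

Run:
```python
import cv2
for n in ["scene","top"]:
    p=cv2.imread(f"pics/{n}0.png"); cv2.imwrite(f"pics/{n}0b.png",cv2.resize(p,(784,588)))
```

```text
(no output)
```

View pics/scene0.png

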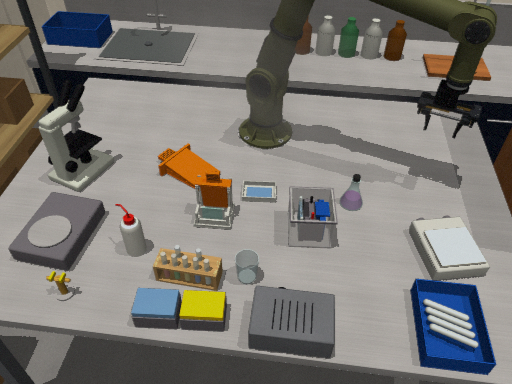

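View pics/top0.png

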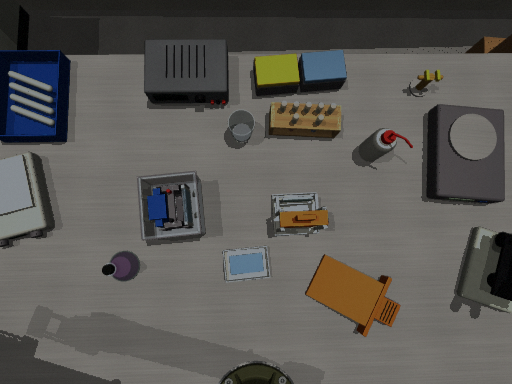

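Run:
```python
import cv2,numpy as np
p=cv2.imread("pics/top0.png"); s=cv2.imread("pics/scene0.png")
a=cv2.resize(p[165:250,130:210],(400,425),interpolation=cv2.INTER_CUBIC)
b=cv2.resize(p[180:265,262:342],(400,425),interpolation=cv2.INTER_CUBIC)
cv2.imwrite("pics/c1.png",np.hstack([a,b]))
a=cv2.resize(s[175:255,275:355],(400,400),interpolation=cv2.INTER_CUBIC)
b=cv2.resize(s[155:235,165:245],(400,400),interpolation=cv2.INTER_CUBIC)
cv2.imwrite("pics/c2.png",np.hstack([a,b]))
```

```text
(no output)
```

View pics/c1.png

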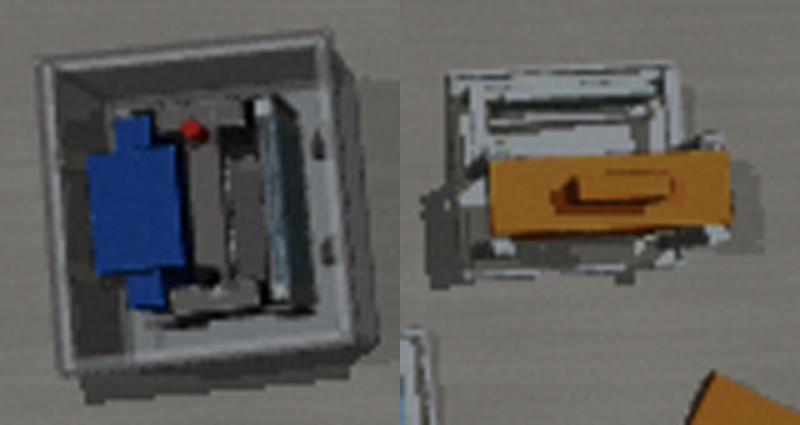

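View pics/c2.png

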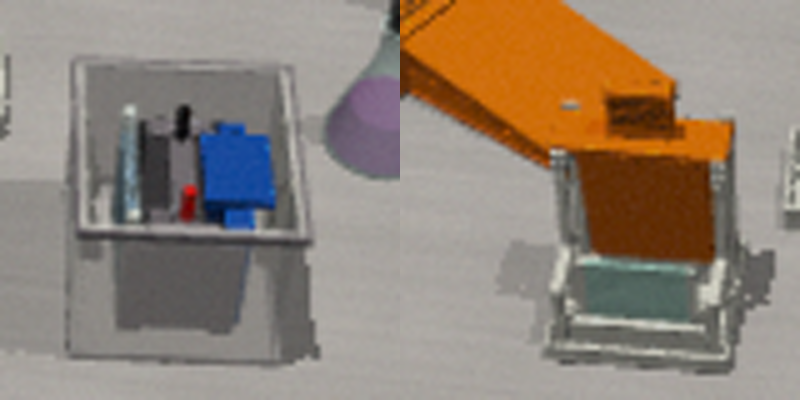

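```bash
cat > h.py <<'E'
import numpy as np, cv2
def cloud(d,c):
    v,u=np.indices(d.shape)
    P=np.stack([(u-c["cx"])/c["fx"]*d,(v-c["cy"])/c["fy"]*d,d],-1)
    return (P-np.array(c["t"]))@np.array(c["R"])
def rect(xy):
    r=cv2.minAreaRect((xy*1000).astype(np.float32)); return r
E
python3 - <<'E'
from h import *
from cell import camera_info
for n in ["top","scene"]:
    f=np.load(n+"0.npz"); p=f["p"].astype(int);d=f["d"]; W=cloud(d,camera_info(n))
    ok=d>0
    org=(p[...,0]>120)&(p[...,0]-p[...,2]>80)&ok
    sel=org&(abs(W[...,0]-.48)<.1)&(abs(W[...,1]+.12)<.09)
    z=W[...,2]
    fl=sel&(z>.128)&(z<.157); fi=sel&(z>.172)&(z<.198)
    print(n,"flange",np.median(z[fl]),fl.sum(),rect(W[fl][:,:2]),"fin",np.median(z[fi]) if fi.any() else 0,fi.sum(), rect(W[fi][:,:2]) if fi.any() else 0)
    t=ok&(abs(W[...,0]-.53)<.13)&(abs(W[...,1]-.2)<.12)&(abs(z-.125)<.006)
    print("tank rim",np.median(z[t]),t.sum(),rect(W[t][:,:2]))
    rk=ok&(abs(W[...,0]-.53)<.09)&(abs(W[...,1]+.115)<.09)&(z>.128)&(z<.15)&~org
    print("rack",rk.sum(),rect(W[rk][:,:2]))
    print(np.median(z[ok&(abs(W[...,0]-.4)<.05)&(abs(W[...,1]-.1)<.03)]))
E
```

```text
top flange 0.14274713579268228 479 ((485.5410461425781, -121.01242065429688), (34.23046112060547, 114.17737579345703), 1.2995789051055908) fin 0.1828258704491434 84 ((485.5611877441406, -121.26136779785156), (10.590076446533203, 40.452430725097656), 2.924384117126465)
tank rim 0.12473258866448254 881 ((525.3206787109375, 204.3480682373047), (156.3618621826172, 144.5560760498047), 5.060353755950928)
rack 205 ((484.0926208496094, -121.22990417480469), (51.38298034667969, 116.31755828857422), 1.9870696067810059)
0.000201904668665946
scene flange 0.1435074487077761 226 ((484.96038818359375, -123.14968872070312), (116.42182922363281, 51.15299606323242), 88.1596450805664) fin 0.18302017576445856 38 ((483.84326171875, -122.05877685546875), (42.616607666015625, 13.118532180786133), 85.04491424560547)
tank rim 0.1248984289945809 474 ((523.6683959960938, 202.71124267578125), (165.26976013183594, 144.37997436523438), 5.410972595214844)
rack 112 ((486.2126770019531, -121.1974868774414), (53.45789337158203, 113.01756286621094), 1.3945385217666626)
0.0006978968551029594
```

```bash
cat >> h.py <<'E'
from scipy.spatial.transform import Rotation as Ro
def toolR(yaw): return Ro.from_euler('xyz',[-90,0,yaw],degrees=True)
def row(cur_pos,cur_rot,pos,yaw):
    """shift mm & rotvec deg in the tool frame at cur"""
    R0=Ro.from_euler('xyz',cur_rot,degrees=True)
    s=R0.inv().apply(np.array(pos)-np.array(cur_pos))*1000
    r=(R0.inv()*toolR(yaw)).as_rotvec(degrees=True)
    return np.round(np.r_[s,r],1).tolist()
E
python3 - <<'E'
from h import *
from cell import env
o=env.get_obs(); p,r=o["tool_pos"],o["tool_rot"]
print(row(p,r,[.42,.25,.30],-50)); print(row(p,r,[.455,-.121,.30],-88))
E
```

```text
[311.9, -66.4, -273.7, -0.0, 30.4, -0.0]
[469.2, -66.5, -611.6, -0.0, 68.4, -0.0]
```

Call:
move_arm(
  moves=[
    [312, -66, -274, 0, 30, 0],
    [312, -66, -274, 0, 30, 0],
    [312, -66, -274, 0, 30, 0],
    [312, -66, -274, 0, 30, 0],
    [312, -66, -274, 0, 30, 0],
    [312, -66, -274, 0, 30, 0],
    [312, -66, -274, 0, 30, 0],
    [312, -66, -274, 0, 30, 0],
    [312, -66, -274, 0, 30, 0],
    [312, -66, -274, 0, 30, 0],
    [469, -66, -612, 0, 68.4, 0],
    [469, -66, -612, 0, 68.4, 0],
    [469, -66, -612, 0, 68.4, 0],
    [469, -66, -612, 0, 68.4, 0],
    [469, -66, -612, 0, 68.4, 0],
    [469, -66, -612, 0, 68.4, 0],
    [469, -66, -612, 0, 68.4, 0],
    [469, -66, -612, 0, 68.4, 0],
    [469, -66, -612, 0, 68.4, 0],
    [469, -66, -612, 0, 68.4, 0],
  ],
  claw=50,
)

```text
time_s: 2.37
tool_pos: [0.4538, -0.131, 0.3004]
tool_rot: [-89.9, -0.2, -88.7]
force: [-0.3, 0.3, 0.1]
grip_width: 0.0502
```

Run:
```python
from h import *
from cell import env,camera_info,read_camera
for n in ["wrist"]:
    c=camera_info(n); p,d=read_camera(n); np.savez("w1.npz",p=p,d=d); cv2.imwrite("pics/w1.png",p[:,:,::-1])
    o=env.get_obs(); print({k:np.round(o[k],3).tolist() for k in ["time_s","qpos","tool_pos","tool_rot","force"]})
    p=p.astype(int);W=cloud(d,c);z=W[...,2];ok=d>0
    org=(p[...,0]>120)&(p[...,0]-p[...,2]>80)&ok
    sel=org&(abs(W[...,0]-.48)<.1)&(abs(W[...,1]+.12)<.09)
    for lo,hi in [(.135,.15),(.175,.19)]:
        m=sel&(z>lo)&(z<hi); print(m.sum(), np.median(z[m]) if m.any() else 0, rect(W[m][:,:2]) if m.any() else 0)
```

```text
{'time_s': 2.417, 'qpos': [-30.559, -8.361, 39.027, 102.528, 5.304, 83.927, 9.085], 'tool_pos': [0.454, -0.127, 0.3], 'tool_rot': [-89.92, -0.035, -88.529], 'force': [-0.701, 0.484, 0.036]}
2595 0.14336918289230854 ((484.85418701171875, -121.51651000976562), (35.79304122924805, 114.71867370605469), 1.8298426866531372)
534 0.18324821772446404 ((484.98297119140625, -121.24990844726562), (11.684857368469238, 43.60979461669922), 0.4021304249763489)
```

View pics/w1.png

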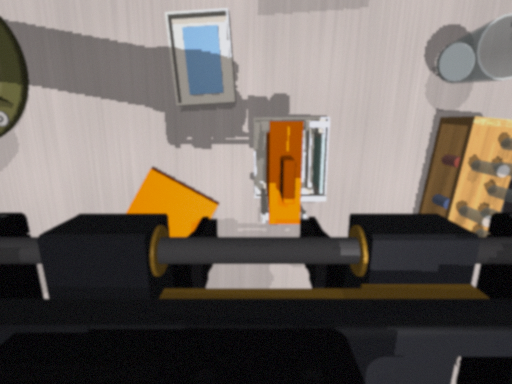

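Call:
move_arm(
  moves=[
    [1, 0, 30, 0, 0, 0],
    [1, 35, 30, 0, 0, 0],
    [1, 70, 30, 0, 0, 0],
    [1, 95, 30, 0, 0, 0],
    [1, 95, 30, 0, 0, 0],
    [1, 95, 30, 0, 0, 0],
  ],
)

```text
time_s: 2.92
tool_pos: [0.484, -0.1202, 0.2041]
tool_rot: [-90.1, 0.0, -87.9]
force: [-0.1, -0.1, -0.2]
grip_width: 0.0499
```

Run:
```python
from h import *
from cell import env
o=env.get_obs(); p,r=o["tool_pos"],o["tool_rot"]; print(p,r)
print(row(p,r,[.485,-.121,.157],-88.3))
```

```text
[ 0.48404444 -0.12017761  0.20405664] [-9.01377529e+01  1.57906333e-02 -8.79100926e+01]
[0.9, 47.1, 1.0, 0.1, 0.4, -0.0]
```

Call:
move_arm(
  moves=[
    [1, 20, 1, 0, 0, 0],
    [1, 40, 1, 0, 0, 0],
    [1, 47, 1, 0, 0, 0],
    [1, 47, 1, 0, 0, 0],
    [1, 47, 1, 0, 0, 0],
  ],
)

```text
time_s: 3.33
tool_pos: [0.4867, -0.1221, 0.1592]
tool_rot: [-89.9, 0.0, -88.0]
force: [-0.7, 0.5, 1.3]
grip_width: 0.0493
```

Call:
move_arm(
  moves=[
    [0, 0, 0, 0, 0, 0],
    [0, 0, 0, 0, 0, 0],
    [0, 0, 0, 0, 0, 0],
    [0, 0, 0, 0, 0, 0],
    [0, 0, 0, 0, 0, 0],
    [0, 0, 0, 0, 0, 0],
    [0, 0, 0, 0, 0, 0],
    [0, 0, 0, 0, 0, 0],
  ],
  claw=0,
  newtons=45,
)

```text
time_s: 4.0
tool_pos: [0.4854, -0.1224, 0.1576]
tool_rot: [-90.0, 0.0, -88.0]
force: [-1.9, 0.4, 1.4]
grip_width: 0.0115
```

Call:
move_arm(
  moves=[
    [0, -10, 0, 0, 0, 0],
    [0, -30, 0, 0, 0, 0],
    [0, -60, 0, 0, 0, 0],
    [0, -90, 0, 0, 0, 0],
    [0, -120, 0, 0, 0, 0],
    [0, -145, 0, 0, 0, 0],
    [0, -160, 0, 0, 0, 0],
    [0, -160, 0, 0, 0, 0],
    [0, -160, 0, 0, 0, 0],
    [0, -160, 0, 0, 0, 0],
  ],
)

```text
time_s: 4.83
tool_pos: [0.4851, -0.1221, 0.3164]
tool_rot: [-90.1, 0.0, -88.0]
force: [0.6, -0.6, -2.3]
grip_width: 0.012
```

Run:
```python
from h import *
from cell import env,camera_info,read_camera
o=env.get_obs(); print({k:np.round(o[k],3).tolist() for k in ["time_s","qpos","tool_pos","tool_rot","force","wrist_torque"]})
for n in ["wrist","scene"]:
    c=camera_info(n); p,d=read_camera(n); np.savez(n+"2.npz",p=p,d=d,**c); cv2.imwrite(f"pics/{n}2.png",p[:,:,::-1])
```

```text
{'time_s': 4.833, 'qpos': [-31.166, -3.608, 40.736, 97.422, 2.37, 85.421, 11.338], 'tool_pos': [0.485, -0.122, 0.316], 'tool_rot': [-90.104, 0.012, -87.982], 'force': [0.565, -0.555, -2.259], 'wrist_torque': [-0.081, 0.05, 0.003]}
```

View pics/wrist2.png

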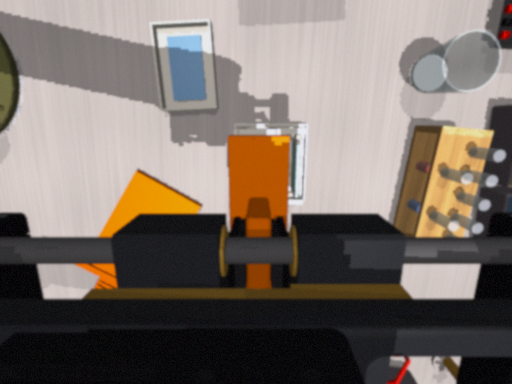

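View pics/scene2.png

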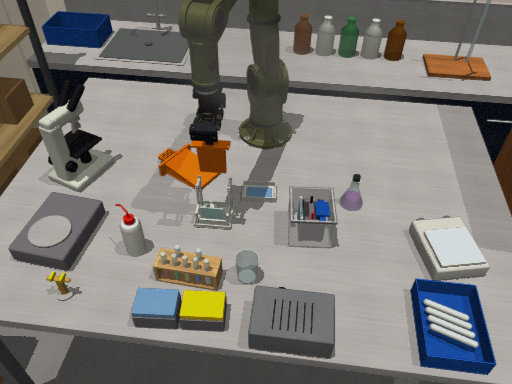

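Run:
```python
from h import *
from cell import camera_info
f=np.load("wrist2.npz");p=f["p"].astype(int);d=f["d"];W=cloud(d,f);z=W[...,2]
org=(p[...,0]>120)&(p[...,0]-p[...,2]>80)&(d>0)
m=org&(z>.28)&(z<.32); print(m.sum(),np.percentile(z[m],[10,50,90]),rect(W[m][:,:2]))
m&=np.abs(z-np.median(z[m]))<.006
A=np.c_[W[m][:,:2],np.ones(m.sum())];print("plane",np.linalg.lstsq(A,z[m],rcond=None)[0], rect(W[m][:,:2]))
a=np.radians(5.1);ex=np.array([np.cos(a),np.sin(a)]);ey=np.array([-np.sin(a),np.cos(a)])
for n in ["top","scene"]:
    f=np.load(n+"0.npz"); d=f["d"]; W=cloud(d,camera_info(n)); 
    q=W[...,:2]-[.5253,.2043]; X=q@ex*1000;Y=q@ey*1000;Z=W[...,2]*1000
    R=(d>0)&(abs(Z-125)<5)
    # outer edges and walls
    for nm,s in [("x+",R&(X>65)&(abs(Y)<60)),("x-",R&(X<-65)&(abs(Y)<60)),("y+",R&(Y>58)&(abs(X)<60)),("y-",R&(Y<-58)&(abs(X)<60))]:
        v=(X if nm[0]=='x' else Y)[s]; w=(Y if nm[0]=='x' else X)[s]
        print(n,nm,s.sum(),np.percentile(v,[2,50,98]).round(1),"slope deg",np.degrees(np.polyfit(w,v,1)[0]).round(2))
    C=(d>0)&(abs(Z-108)<5)&(Y<-20)&(Y>-56)&(abs(X)<60)
    print("cass",C.sum(),np.percentile(Y[C],[2,50,98]).round(1),np.percentile(X[C],[2,98]).round(1),"slope",np.degrees(np.polyfit(X[C],Y[C],1)[0]).round(2))
    G=(d>0)&(abs(Z-94)<5)&(abs(Y)<30); print("core",G.sum(),np.percentile(Y[G],[2,50,98]).round(1))
    B=(d>0)&(abs(Z-108)<4)&(Y>15)&(Y<58); print("blank",np.percentile(Y[B],[2,50,98]).round(1))
```

```text
4441 [0.3013701  0.30215299 0.30298678] ((485.06146240234375, -90.4009780883789), (35.806034088134766, 53.6656608581543), 2.735194444656372)
plane [-0.00058459 -0.00381715  0.30213974] ((485.06146240234375, -90.4009780883789), (35.806034088134766, 53.6656608581543), 2.735194444656372)
top x+ 174 [69.3 73.3 77.7] slope deg 0.22
top x- 172 [-78.1 -74.3 -70.3] slope deg 0.18
top y+ 196 [62.5 67.2 71.8] slope deg -0.18
top y- 177 [-72.1 -68.2 -63.9] slope deg 3.72
cass 124 [-38.4 -35.1 -30.2] [-50.3  47.2] slope -0.01
core 1389 [-28.2  -0.5  28.1]
blank [15.9 35.  54.3]
scene x+ 116 [66.5 72.7 78. ] slope deg -0.22
scene x- 128 [-1300.2   -74.8   -68.6] slope deg -323.68
scene y+ 81 [61.3 65.6 70.4] slope deg 0.69
scene y- 118 [-374.1  -73.6  -65.7] slope deg 129.86
cass 57 [-39.8 -36.5 -31.9] [-52.9  47.3] slope 0.07
core 1028 [-28.2  -0.8  28.8]
blank [16.  35.7 54.3]
```

```bash
cat >> h.py <<'E'
TC=np.array([.525,.2040]); TA=5.1
a_=np.radians(TA);EX=np.array([np.cos(a_),np.sin(a_)]);EY=np.array([-np.sin(a_),np.cos(a_)])
def tcp_for(F,h,x=0):
    q=TC+EX*x/1000-EY*(F+18)/1000; return [q[0],q[1],h/1000+.1393]
E
python3 - <<'E'
from h import *
from cell import env
o=env.get_obs(); p,r=o["tool_pos"],o["tool_rot"]
print(tcp_for(44.5,177)); print(row(p,r,tcp_for(44.5,177),-174.9))
E
```

```text
[np.float64(0.5305558935541527), np.float64(0.14174743341182688), 0.3163]
[-262.1, -0.4, 54.9, 0.1, 86.9, 0.1]
```

Call:
move_arm(
  moves=[
    [-10, 0, 2, 0, 3, 0],
    [-26, 0, 5, 0, 8, 0],
    [-42, 0, 9, 0, 13, 0],
    [-58, 0, 12, 0, 18, 0],
    [-74, 0, 15, 0, 23, 0],
    [-90, 0, 19, 0, 28, 0],
    [-106, 0, 22, 0, 33, 0],
    [-122, 0, 26, 0, 38, 0],
    [-138, 0, 29, 0, 44, 0],
    [-154, 0, 32, 0, 50, 0],
    [-170, 0, 36, 0, 56, 0],
    [-186, 0, 39, 0, 62, 0],
    [-202, 0, 42, 0, 68, 0],
    [-218, 0, 46, 0, 74, 0],
    [-234, 0, 49, 0, 79, 0],
    [-246, 0, 52, 0, 83, 0],
    [-256, 0, 54, 0, 86, 0],
    [-262, 0, 55, 0, 87, 0],
    [-262, 0, 55, 0, 87, 0],
    [-262, 0, 55, 0, 87, 0],
  ],
)

```text
time_s: 6.6
tool_pos: [0.531, 0.1414, 0.3163]
tool_rot: [-89.9, -0.1, -174.9]
force: [0.0, -0.7, -0.9]
grip_width: 0.0121
```

Run:
```python
from h import *
from cell import env,camera_info,read_camera
for n in ["wrist","scene","top"]:
    c=camera_info(n); p,d=read_camera(n); np.savez(n+"3.npz",p=p,d=d,**c); cv2.imwrite(f"pics/{n}3.png",p[:,:,::-1])
o=env.get_obs(); print({k:np.round(o[k],3).tolist() for k in ["time_s","qpos","tool_pos","tool_rot","force","wrist_torque","grip_width"]})
print(row(o["tool_pos"],o["tool_rot"],tcp_for(44.5,177),-174.9))
s=cv2.imread("pics/scene3.png")[120:240,260:380]; t=cv2.imread("pics/top3.png")[150:260,110:230]
cv2.imwrite("pics/c3.png",np.hstack([cv2.resize(s,(400,400)),cv2.resize(t,(400,400))]))
```

```text
{'time_s': 6.75, 'qpos': [-42.394, 4.295, 26.52, 90.789, -1.903, 85.405, -100.814], 'tool_pos': [0.531, 0.141, 0.317], 'tool_rot': [-89.974, -0.032, -175.029], 'force': [-0.338, -1.079, -1.288], 'wrist_torque': [-0.059, 0.176, 0.003], 'grip_width': 0.012}
[0.7, 0.9, -1.3, -0.0, -0.1, 0.0]
```

View pics/wrist3.png

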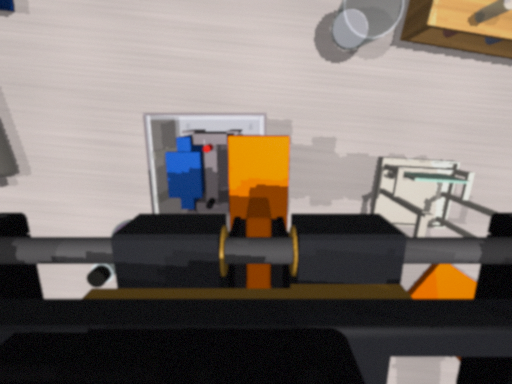

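View pics/c3.png

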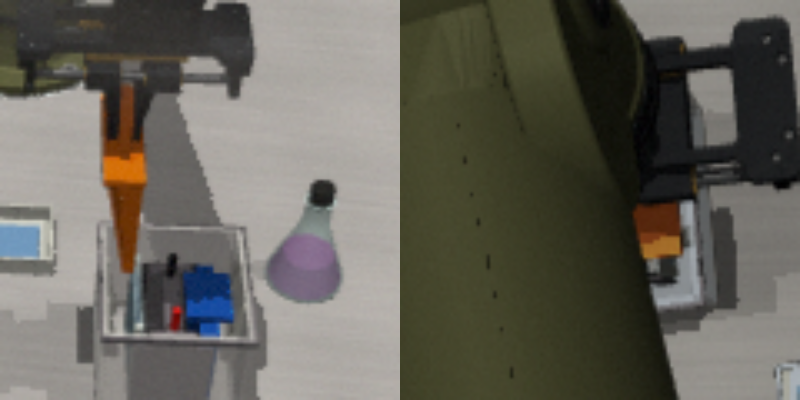

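Run:
```python
from h import *
f=np.load("wrist3.npz");p=f["p"].astype(int);d=f["d"];W=cloud(d,f)
q=W[...,:2]-TC;X=q@EX*1000;Y=q@EY*1000;Z=W[...,2]*1000
org=(p[...,0]>120)&(p[...,0]-p[...,2]>80)&(d>0)
m=org&(abs(Z-302)<8); print("flange",m.sum(),np.median(Z[m]),"Y",np.percentile(Y[m],[1,50,99]).round(1),"X",np.percentile(X[m],[1,99]).round(1))
R=(d>0)&(abs(Z-125)<4)&(abs(X)<90)&(abs(Y)<85)
for nm,s in [("x+",R&(X>60)&(abs(Y)<55)),("x-",R&(X<-60)&(abs(Y)<55)),("y+",R&(Y>58)&(abs(X)<60)),("y-",R&(Y<-58)&(abs(X)<60))]:
    v=(X if nm[0]=='x' else Y)[s]; w=(Y if nm[0]=='x' else X)[s]
    if s.sum()>10: print(nm,s.sum(),np.percentile(v,[2,50,98]).round(1),np.degrees(np.polyfit(w,v,1)[0]).round(2))
# scene: wedge flat face vs cassette
f=np.load("scene3.npz");p=f["p"].astype(int);d=f["d"];W=cloud(d,f)
q=W[...,:2]-TC;X=q@EX*1000;Y=q@EY*1000;Z=W[...,2]*1000
org=(p[...,0]>90)&(p[...,0]-p[...,2]>60)&(d>0)&(abs(X)<70)&(abs(Y+60)<50)
for z0 in [180,200,220,240,260,280,300]:
    m=org&(abs(Z-z0)<6)
    if m.sum(): print("scene wedge z",z0,m.sum(),np.percentile(Y[m],[2,50,98]).round(1),np.percentile(X[m],[2,50,98]).round(1))
print(Z[org].min())
C=(d>0)&(abs(Z-108)<5)&(Y<-20)&(Y>-56)&(abs(X)<60)
print("cass",C.sum(),np.percentile(Y[C],[2,50,98]).round(1))
```

```text
flange 4390 301.94596959333654 Y [-80.6 -63.  -45.8] X [11.6 59.4]
x+ 672 [69.8 73.3 77.3] 0.22
y+ 676 [62.3 66.2 70.9] 0.06
y- 49 [-72.6 -69.1 -65.5] 0.17
scene wedge z 180 7 [-54.5 -51.3 -48.1] [16.8 40.  41.4]
scene wedge z 200 15 [-59.  -55.5 -49.6] [17.5 40.1 45.3]
scene wedge z 220 14 [-63.6 -54.1 -48.7] [-13.3  40.3  44.9]
scene wedge z 240 20 [-63.6 -56.5 -47.2] [ 0.3 39.6 43.5]
scene wedge z 260 20 [-63.7 -57.4 -48.7] [37.1 40.5 45.4]
scene wedge z 280 10 [-62.2 -55.2 -48. ] [38.1 41.  44. ]
scene wedge z 300 159 [-81.1 -66.3 -47.4] [ 4.2 39.3 60.1]
177.64136583178148
cass 51 [-39.8 -34.6 -31.6]
```

Call:
move_arm(
  moves=[
    [0.5, 20, -0.5, 0, 0, 0],
    [0.5, 40, -0.5, 0, 0, 0],
    [0.5, 50, -0.5, 0, 0, 0],
    [0.5, 55, -0.5, 0, 0, 0],
    [0.5, 58, -0.5, 0, 0, 0],
    [0.5, 61, -0.5, 0, 0, 0],
    [0.5, 64, -0.5, 0, 0, 0],
    [0.5, 67, -0.5, 0, 0, 0],
    [0.5, 70, -0.5, 0, 0, 0],
    [0.5, 73, -0.5, 0, 0, 0],
    [0.5, 76, -0.5, 0, 0, 0],
    [0.5, 79, -0.5, 0, 0, 0],
    [0.5, 79, -0.5, 0, 0, 0],
    [0.5, 79, -0.5, 0, 0, 0],
  ],
)

```text
time_s: 7.92
tool_pos: [0.5308, 0.1419, 0.2384]
tool_rot: [-90.0, -0.0, -175.0]
force: [0.2, -0.3, -1.7]
grip_width: 0.0115
```

```bash
cat > look.py <<'E'
import sys
from h import *
from cell import env,camera_info,read_camera
k=sys.argv[1]
ims=[]
for n,(r,cc) in {"wrist":((100,220),(130,300)),"scene":((130,250),(265,355))}.items():
    c=camera_info(n); p,d=read_camera(n); np.savez(n+k+".npz",p=p,d=d,**c); ims.append(cv2.resize(p[r[0]:r[1],cc[0]:cc[1],::-1],None,fx=390/(cc[1]-cc[0]),fy=390/(cc[1]-cc[0])))
    W=cloud(d,c);q=W[...,:2]-TC;X=q@EX*1000;Y=q@EY*1000;Z=W[...,2]*1000;p=p.astype(int)
    org=(p[...,0]>120)&(p[...,0]-p[...,2]>80)&(d>0)&(abs(Y+55)<45)&(abs(X)<80)
    C=(d>0)&(abs(Z-108)<5)&(Y<-16)&(Y>-44)&(abs(X)<60)&~org
    if C.sum()>5: print(n,"cass",C.sum(),np.percentile(Y[C],[2,50,98]).round(1),"slope",np.degrees(np.polyfit(X[C],Y[C],1)[0]).round(2))
    if n=="wrist":
        zt=(env.get_obs()["tool_pos"][2]-.0143)*1000; m=org&(abs(Z-zt)<8)
        if m.sum(): print("flange",np.median(Z[m]),"exp",zt,np.percentile(Y[m],[1,50,99]).round(1),np.percentile(X[m],[1,99]).round(1))
h=min(i.shape[0] for i in ims); cv2.imwrite(f"pics/l{k}.png",np.hstack([i[:h] for i in ims]))
o=env.get_obs(); print({k:np.round(o[k],3).tolist() for k in ["time_s","qpos","tool_pos","tool_rot","force","wrist_torque","grip_width"]})
q=np.array(o["tool_pos"][:2])-TC; print("F",-(q@EY)*1000-18,"x",q@EX*1000,"nose",o["tool_pos"][2]*1000-139.3)
E
python3 look.py 4
```

```text
wrist cass 138 [-32.5 -31.7 -30.8] slope 0.24
flange 224.07230655500464 exp 224.29166972507224 [-80.1 -62.5 -45.3] [11.1 59.3]
scene cass 46 [-39.5 -34.7 -31.6] slope -0.92
{'time_s': 8.017, 'qpos': [-42.15, 5.945, 26.37, 98.08, -2.714, 76.585, -100.253], 'tool_pos': [0.531, 0.142, 0.239], 'tool_rot': [-90.007, 0.018, -174.98], 'force': [-0.131, 0.934, -1.112], 'wrist_torque': [0.012, 0.142, -0.02], 'grip_width': 0.012}
F 44.31997560871879 x 0.46107017756745367 nose 99.40629270384503
```

View pics/l4.png

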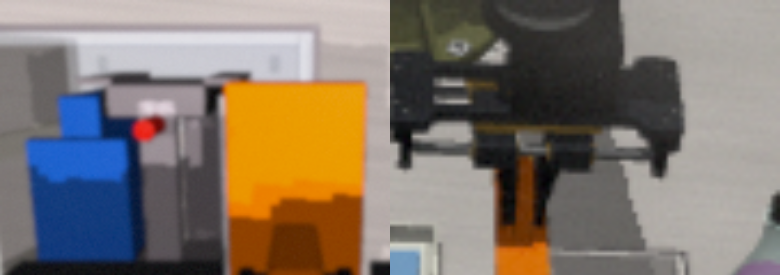

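Call:
move_arm(
  moves=[
    [0.5, 4, 0, 0, 0, 0],
    [0.5, 8, 0, 0, 0, 0],
    [0.5, 12, -0.2, 0, 0, 0],
    [0.5, 16, -0.3, 0, 0, 0],
    [0.5, 20, -0.9, 0, 0, 0],
    [0.5, 24, -1.7, 0, 0, 0],
    [0.5, 28, -2.5, 0, 0, 0],
    [0.5, 31, -3.1, 0, 0, 0],
    [0.5, 34, -3.7, 0, 0, 0],
    [0.5, 37, -4.3, 0, 0, 0],
    [0.5, 40, -4.9, 0, 0, 0],
    [0.5, 43, -5.5, 0, 0, 0],
    [0.5, 43, -5.5, 0, 0, 0],
    [0.5, 43, -5.5, 0, 0, 0],
  ],
)

```text
time_s: 9.18
tool_pos: [0.5298, 0.1474, 0.1954]
tool_rot: [-90.0, -0.0, -175.0]
force: [0.4, 1.1, -2.2]
grip_width: 0.0121
```

```bash
python3 look.py 5
```

```text
wrist cass 73 [-31.6 -31.1 -30.7] slope 0.2
flange 181.12317165342577 exp 181.32699380749898 [-74.6 -57.  -39.7] [10.6 58.9]
scene cass 27 [-42.5 -34.4 -31.5] slope -5.77
{'time_s': 9.283, 'qpos': [-42.183, 7.626, 26.096, 101.384, -3.527, 71.768, -100.168], 'tool_pos': [0.53, 0.147, 0.196], 'tool_rot': [-90.007, 0.022, -174.984], 'force': [0.931, -0.187, -2.523], 'wrist_torque': [-0.074, 0.134, 0.012], 'grip_width': 0.012}
F 38.86714045312873 x -0.004337796743434779 nose 56.46000569306517
```

Call:
move_arm(
  moves=[
    [0, 2, -0.4, 0, 0, 0],
    [0, 4, -0.8, 0, 0, 0],
    [0, 6, -1.2, 0, 0, 0],
    [0, 8, -1.6, 0, 0, 0],
    [0, 10, -2, 0, 0, 0],
    [0, 12, -2.4, 0, 0, 0],
    [0, 14, -2.8, 0, 0, 0],
    [0, 16, -3.2, 0, 0, 0],
    [0, 16, -3.2, 0, 0, 0],
  ],
)

```text
time_s: 10.03
tool_pos: [0.5295, 0.1503, 0.179]
tool_rot: [-90.0, -0.0, -175.0]
force: [0.7, -0.1, -2.1]
grip_width: 0.0118
```

```bash
python3 look.py 6
```

```text
wrist cass 505 [-30.3 -26.9 -24.1] slope 1.04
flange 164.75896461107683 exp 164.9608266716589 [-71.7 -54.6 -36.8] [10.4 58.8]
scene cass 53 [-39.4 -27.9 -24.9] slope -2.98
{'time_s': 10.133, 'qpos': [-42.233, 8.446, 25.937, 102.471, -3.91, 69.984, -100.188], 'tool_pos': [0.53, 0.15, 0.179], 'tool_rot': [-89.986, -0.016, -174.988], 'force': [0.011, -0.812, -1.644], 'wrist_torque': [-0.25, 0.162, -0.038], 'grip_width': 0.012}
F 35.78459836872223 x -0.22029276193243164 nose 40.14140954406466
```

View pics/l6.png

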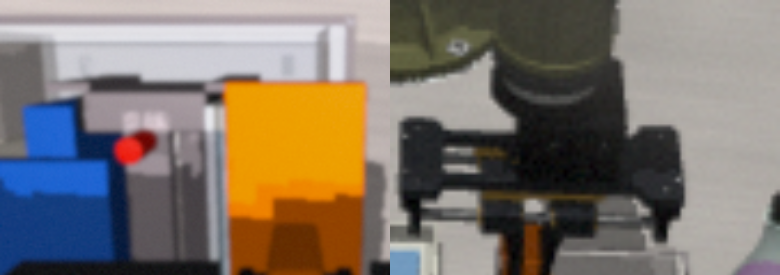

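Call:
move_arm(
  moves=[
    [0.2, 1.5, -0.3, 0, 0, 0],
    [0.2, 3, -0.6, 0, 0, 0],
    [0.2, 4.5, -0.9, 0, 0, 0],
    [0.2, 6, -1.2, 0, 0, 0],
    [0.2, 7.5, -1.5, 0, 0, 0],
    [0.2, 9, -1.8, 0, 0, 0],
    [0.2, 10.5, -2.1, 0, 0, 0],
    [0.2, 12, -2.4, 0, 0, 0],
    [0.2, 12, -2.4, 0, 0, 0],
  ],
)

```text
time_s: 10.88
tool_pos: [0.529, 0.1531, 0.1672]
tool_rot: [-90.0, -0.0, -175.0]
force: [-0.1, 0.5, -0.9]
grip_width: 0.0114
```

```bash
python3 look.py 7
```

```text
wrist cass 366 [-28.2 -26.7 -24.7] slope 0.34
flange 152.83896167912803 exp 153.02320036461353 [-68.9 -51.2 -33.9] [10.  58.6]
scene cass 42 [-42.3 -28.3 -25.6] slope -4.3
{'time_s': 10.983, 'qpos': [-42.278, 9.069, 25.794, 103.26, -4.236, 68.632, -100.196], 'tool_pos': [0.529, 0.153, 0.167], 'tool_rot': [-90.007, -0.019, -174.977], 'force': [-1.148, -0.528, -1.638], 'wrist_torque': [-0.232, 0.199, -0.056], 'grip_width': 0.012}
F 33.081636372415716 x -0.46500696908694694 nose 28.093658602673344
```

View pics/l7.png

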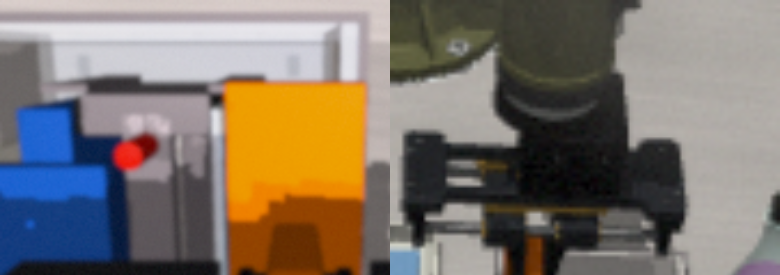

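Call:
move_arm(
  moves=[
    [0.3, 1.5, -0.2, 0, 0, 0],
    [0.3, 3, -0.3, 0, 0, 0],
    [0.3, 4.5, -0.5, 0, 0, 0],
    [0.3, 5.5, -0.6, 0, 0, 0],
    [0.3, 6.5, -0.7, 0, 0, 0],
    [0.3, 7.5, -0.8, 0, 0, 0],
    [0.3, 8.5, -0.8, 0, 0, 0],
    [0.3, 8.5, -0.8, 0, 0, 0],
  ],
)

```text
time_s: 11.65
tool_pos: [0.5288, 0.1537, 0.1588]
tool_rot: [-90.0, -0.0, -175.0]
force: [-0.6, -0.9, -2.5]
grip_width: 0.0116
```

```bash
python3 look.py 8
```

```text
wrist cass 366 [-28.5 -26.8 -24.8] slope 0.29
flange 144.52709783579115 exp 144.611447919089 [-68.3 -50.5 -33.3] [ 9.9 58.4]
scene cass 42 [-42.3 -28.2 -25.2] slope -4.79
{'time_s': 11.75, 'qpos': [-42.253, 9.485, 25.734, 103.837, -4.446, 67.668, -100.113], 'tool_pos': [0.529, 0.154, 0.159], 'tool_rot': [-90.008, -0.006, -174.98], 'force': [-0.114, -1.075, -1.737], 'wrist_torque': [-0.221, 0.164, 0.022], 'grip_width': 0.012}
F 32.33585045278635 x -0.6873252102481182 nose 19.676233192270388
```

Call:
move_arm(
  moves=[
    [0.3, 0.7, 0, 0, 0, 0],
    [0.3, 1.4, 0, 0, 0, 0],
    [0.3, 2.1, 0, 0, 0, 0],
    [0.3, 2.8, 0, 0, 0, 0],
    [0.3, 2.8, 0, 0, 0, 0],
  ],
)

```text
time_s: 12.17
tool_pos: [0.5286, 0.1538, 0.1562]
tool_rot: [-90.0, 0.0, -175.0]
force: [0.6, 0.3, -2.0]
grip_width: 0.0119
```

Call:
move_arm(
  moves=[
    [0, 0.5, 0, 0, 0, 0],
    [0, 1, 0, 0, 0, 0],
    [0, 1, 0, 0, 0, 0],
    [0, 1, 0, 0, 0, 0],
  ],
)

```text
time_s: 12.5
tool_pos: [0.5287, 0.1539, 0.1556]
tool_rot: [-90.0, 0.0, -175.0]
force: [0.2, -0.1, 0.8]
grip_width: 0.0117
```

Call:
move_arm(
  moves=[
    [0, 0.3, 0, 0, 0, 0],
    [0, 0.6, 0, 0, 0, 0],
    [0, 1, 0, 0, 0, 0],
    [0, 1, 0, 0, 0, 0],
    [0, 1, 0, 0, 0, 0],
  ],
)

```text
time_s: 12.92
tool_pos: [0.5287, 0.1539, 0.1555]
tool_rot: [-90.0, 0.0, -175.0]
force: [-2.0, -0.8, 6.8]
grip_width: 0.0116
```

```bash
python3 look.py 9
```

```text
wrist cass 371 [-28.6 -26.8 -24.8] slope 0.27
flange 141.24876699922177 exp 141.19019452288438 [-68.1 -50.3 -33.1] [ 9.9 58.4]
scene cass 38 [-42.1 -27.8 -25.5] slope -4.08
{'time_s': 13.017, 'qpos': [-42.219, 9.632, 25.722, 104.104, -4.558, 67.226, -100.026], 'tool_pos': [0.529, 0.154, 0.156], 'tool_rot': [-90.046, 0.033, -174.977], 'force': [-2.238, -0.154, 7.265], 'wrist_torque': [-0.185, 0.822, 0.022], 'grip_width': 0.012}
F 32.24235806206653 x -0.7244323204664243 nose 16.200523513737352
```

View pics/l9.png

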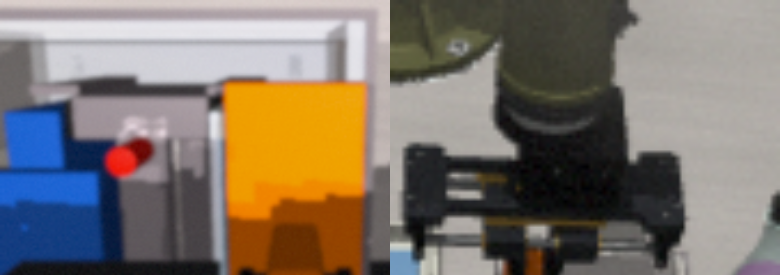

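Call:
move_arm(
  moves=[
    [0, 0.2, 0, 0, 0, 0],
    [0, 0.4, 0, 0, 0, 0],
    [0, 0.4, 0, 0, 0, 0],
    [0, 0.4, 0, 0, 0, 0],
    [0, 0.4, 0, 0, 0, 0],
    [0, 0.4, 0, 0, 0, 0],
  ],
)

```text
time_s: 13.52
tool_pos: [0.5288, 0.1539, 0.1555]
tool_rot: [-90.1, 0.0, -175.0]
force: [-2.8, 0.3, 9.4]
grip_width: 0.0116
```

```bash
python3 look.py 10
python3 - <<'E'
from h import *
f=np.load("wrist10.npz");p=f["p"].astype(int);d=f["d"];W=cloud(d,f)
q=W[...,:2]-TC;X=q@EX*1000;Y=q@EY*1000;Z=W[...,2]*1000
C=(d>0)&(abs(Z-108)<3)&(Y<-16)&(Y>-44)&(abs(X)<60)
print(np.histogram(Y[C],np.arange(-40,-16,1.)))
print("core gap / gasket points", np.percentile(Y[(d>0)&(abs(Z-95)<3)&(Y<-10)&(Y>-30)&(X>0)&(X<45)],[2,50,98]))
E
```

```text
wrist cass 361 [-28.6 -26.7 -24.8] slope 0.27
flange 141.24817045912118 exp 141.20527546412285 [-68.  -50.3 -33.1] [ 9.9 58.4]
scene cass 40 [-42.2 -27.7 -25.7] slope -4.52
{'time_s': 13.617, 'qpos': [-42.213, 9.63, 25.72, 104.109, -4.571, 67.219, -100.018], 'tool_pos': [0.529, 0.154, 0.155], 'tool_rot': [-90.059, 0.035, -174.978], 'force': [-4.32, -0.272, 8.974], 'wrist_torque': [-0.324, 1.012, 0.036], 'grip_width': 0.012}
F 32.21852685624777 x -0.7244547377936443 nose 16.18114589516196
(array([  0,   0,   0,   0,   0,   0,   0,   0,   0,   0,   0,  17, 117,
        93,  92,  23,   0,   0,   0,   0,   0,   0,   0]), array([-40., -39., -38., -37., -36., -35., -34., -33., -32., -31., -30.,
       -29., -28., -27., -26., -25., -24., -23., -22., -21., -20., -19.,
       -18., -17.]))
core gap / gasket points [-27.79273403 -17.6263335  -10.27612059]
```

Call:
move_arm(
  moves=[
    [0.2, 0, 0, 0, 0, 0],
    [0.3, 0.1, 0, 0, 0, 0],
    [0.3, 0.1, 0, 0, 0, 0],
    [0.3, 0.1, 0, 0, 0, 0],
    [0.3, 0.1, 0, 0, 0, 0],
    [0.3, 0.1, 0, 0, 0, 0],
    [0.3, 0.1, 0, 0, 0, 0],
    [0.3, 0.1, 0, 0, 0, 0],
  ],
)

```text
time_s: 14.28
tool_pos: [0.5288, 0.1539, 0.1555]
tool_rot: [-90.1, 0.1, -175.0]
force: [-3.2, -0.7, 9.7]
grip_width: 0.0118
```

```bash
python3 look.py 11; python3 -c "
import cv2,numpy as np
cv2.imwrite('pics/s11.png',np.load('scene11.npz')['p'][:,:,::-1])"
```

```text
wrist cass 369 [-28.6 -26.7 -24.8] slope 0.35
flange 141.24316645962745 exp 141.19249856723954 [-68.  -50.3 -33.1] [ 9.9 58.4]
scene cass 38 [-42.5 -27.7 -25.6] slope -3.94
{'time_s': 14.383, 'qpos': [-42.224, 9.596, 25.718, 104.143, -4.551, 67.175, -100.035], 'tool_pos': [0.529, 0.154, 0.155], 'tool_rot': [-90.062, 0.074, -174.977], 'force': [-2.928, -1.061, 8.906], 'wrist_torque': [-0.236, 0.908, 0.049], 'grip_width': 0.012}
F 32.21419117186944 x -0.7417528693655039 nose 16.185948786897427
```

View pics/s11.png

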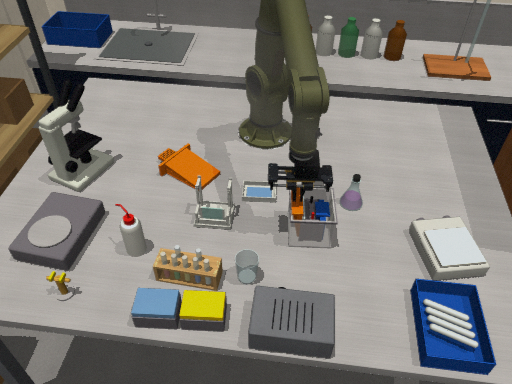

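```bash
python3 -c "
from cell import job
print(job.sign_off())"
```

```text
the job is handed in; nothing more can be done
None
```

The wedge is clamped in behind the cassette. I handed the job in at about 14.4 s with the gripper still holding the wedge pressed down.

I took the smaller orange wedge from the drip rack; the larger one lying on the bench was left alone. I lifted it clear, turned it about 87° so the flat face looked at the core, and followed the slope of the ribs down in small steps.

What the last checks showed:
- **Wedge:** the nose stands 16.2 mm above the bench, against about 16 expected. It did not sink any further when I pressed a little harder. The flat face is at tank |y| of about 32.2 mm, with 32 expected.
- **Force:** the net downward push is about 11 N, held at a 45 N grip setting.
- **Cassette:** the wrist camera puts its inner face at |y| of about 24.8 mm and its edge line within 0.4° of square. That is flush with the gasket at 24 within the 2 mm calibration. The scene camera put the middle of the cassette's top edge at about 27.7 mm (28 when flush).
- **Everything else:** in the final scene picture nothing else looks moved.

Two checks were less clean:
- The scene camera's value for the cassette's angle (about 4° off) is unreliable, because few points were visible and some were on other surfaces.
- A small sideways force of about 3 N along the world's x stayed at the wrist. I put it down to friction; a 0.3 mm sideways correction barely changed it.

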